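# Purge the dust cabinet: sash down, damper held at the mark

### The arm

A 6-joint arm with a two-finger parallel gripper is mounted at the origin on the work surface. World frame = base frame: x ahead of the robot, y to its left, z up, the work surface at z = 0. Lengths are in m, angles in degrees, forces in N, time in s.
With the tool pointing down it reaches from about 0.3 to 0.75 m from the base axis. Payload 8.5 kg.
Tool frame: the origin (TCP) lies midway between the tips of the shut fingers; the grasp point (between the pads) lies 19 mm behind it (env.tcp_to_grasp is the z of the grasp point in the tool frame, in m); z points along the fingers, y is the line along which they close (so a half turn about z gives the same grasp; the last joint's range is limited). The gripper opens to 85 mm and grips with 20 to 120 N. Pads are 22 mm wide; open, the fingers measure 114 mm over their backs; the gripper's body (76 mm by 85 mm) begins 54 mm behind the grasp point. The pads swing forward as they close: fully open they stand 13 mm farther back than shut.
Start: joints at [-12.336, 21.807, 74.336, -0, 83.858, -12.336], TCP at [0.55, 0, 0.231] pointing down, gripper open.
Joint ranges: [-178.18, 178.18], [-50.72, 133.34], [12.68, 142.11], [-81.47, 261.47], [9.98, 163.14], [-165.26, 165.26]. Speed limits (degrees/s): [136.94, 136.94, 180, 180, 180, 180].

### API

Orientations are given as a 3x3 rotation matrix whose columns are the frame's x, y, z axes.
In Python, from rig import env, imaging, job, models gives the robot as it stands. The module is installed in compiled form; this text tells all that it offers.
- The arm moves only by the tool jog_arm, never from a script. Its argument "plan" is text: rows parted by semicolons, each of 7 numbers parted by spaces: the turn, a rotation vector about the tool's x, y, z in degrees, then the shift along the tool's x, y, z in cm, then the closure in counts, from 0 (fully open) to 255 (shut). In form: rx ry rz x y z claw; .... A call has 1 to 10 rows; each row shifts and turns the commanded pose from where the row before left it, along the tool's axes as they then stand; what a row does not reach is not made up. A row lasts 1/12 s, in which the tool goes at most 41.7 mm and 7.16 degrees, less where a joint would pass 70% of its speed; a pose out of reach is approached as far as the arm can. A call with a gripper value outside its range is refused whole. The fingers move at their own pace and stop on an object; "grip_force" is the grip in N (left out, the last holds). Time passes only in rows, so rows that do not move let the fingers close. It gives the time, the measured TCP pose, the force, the opening and the grip force at its end, in the units of the state.
- env.observe(): the state, without advancing time (a new reading comes with each control period).
- imaging.get_image(name): name is "scene" or "side" or "wrist"; returns a dict with "pixels" (400x640x3 uint8, red, green, blue), "depth" (400x640 float32, m along the optical axis (not along the pixel's ray), 0 where there is no reading), "fov_y" (degrees; the focal length in pixels is half the picture's height over the tangent of half this angle, whatever the lens; pixels are square), "cx", "cy" (the principal point, pixels), "distortion" ([k1, k2, p1, p2, k3] as OpenCV has them; the pictures are not rectified), "world_from_camera" (4x4, takes a point from camera to world coordinates). Camera axes: x right, y down, z forward; pixel columns grow to the right and rows downward; lengths in m; the calibration is good to about 2 mm. A picture is of the moment at which its call begins.
- job.close_job(): hands the job in; it is judged then, once.
Trained networks look in the newest picture that a camera, given by its name, has taken for a name from the list of things; names that differ only in an ending like _2 or _b are one class to them, and where a whole thing is asked for, a point or a joint stands for the part that bears it (a point fixed in the world has none). Each returns a list of dicts, best first, with "confidence" (0 to 1); they miss things now and then, are a little off and sometimes report something else, mostly with a low value. They report only what shows in the picture. A call takes as long as a camera call. They do not tell look-alikes from the thing itself.
- models.outline_of(camera, query): "region" (400x640 bool, what is visible of it) and "bbox" ([centre column, centre row, width, height] in pixels, round what is visible of it).
- models.tip_of(camera, query): "at" ([column, row] in pixels: a listed point, or the origin of a listed thing).
The state is a dict: "time_s": time; "q": joint angles; "qvel": joint speeds; "joint_efforts": joint torques, N m; "position": TCP position; "tool_rot": TCP orientation; "ft_force": force on the tool from outside, world axes, zero at the start; "wrist_torque": the same for the moment, N m; "grip_width": finger opening in m; "gripper_force": force on a finger pad.
Only numpy, scipy, OpenCV 4.12 (cv2) and the standard library are available. Lean on these libraries where they do the work, as an engineer would, in place of code of your own. Each camera call takes 0.05 s, during which the arm holds its last target. There are 200 camera calls.

### The job

Close up the dust cabinet by bringing its raised front sash down until it is fully home. Only then pull the spring-return damper slide beside it out towards you until its pointer stands level with the upright ear of the marker on the scale rail, and finish while still holding the slide there in the gripper (it springs back if let go). Leave the other things on the desk where they are.

Things in the scene. Friction and masses are not known exactly. Their poses are not given: they have to be found in the camera images.
- cabinet: clear dust cabinet with aluminium edges, fixed, yaw within 0.25. Origin on the desk at its front; x axis points front to back (away from the robot), y to its left, z up. The clear box spans x 0 to 200, y -40 to 260, 200 high; two sash guides 275 high stand at its front corners (y -40 and 260, 20 wide, x -11 to 15)
- damper_front (a point): foot of the damper housing's front face, at cabinet x 45, y -130: the fixed grey housing is 110 wide, 150 deep, 120 high (duct collar on top to 160). The scale rail, 22 wide and 30 high, runs from it along cabinet -x for 190, its centre line 52 to the right (cabinet -y)
- sash (a joint): height in m of the clear sash above shut: 0 fully home, 0.105 fully raised. It runs straight up and down and stays where left, by friction: 2 to 6 N push it down slowly, 10 to 13 N raise it; it stops solidly at 0. The sash is 278 wide, 133 high, 10 thick, its lower edge 13 above the desk when shut
- sash_grip (a point): middle of the sash's black handle bar, a round bar 14 thick and 134 long parallel to the cabinet's y, 60 in front of the sash pane (53 clear), carried by two thin posts 60 to either side of the middle. 129 above the desk when shut, cabinet y 110
- slide (a joint): how far in m the damper slide is pulled out: 0 in, 0.095 out; it moves along the cabinet's -x (towards the robot). A spring pulls it back: about 5 N at 0, rising by 80 N per m, so 8 to 11 N at the mark
- pull_grip (a point): black grip block standing on the front end of the slide's rod (rod top 54 above the desk, so the space behind the block is free above that), 16 thick (cabinet x), 50 wide (cabinet y), 36 high, this point at its centre, 85 above the desk at cabinet y -130; with the slide in, 75 in front of the housing's face (67 clear).
- pointer_tip (a point): tip of the thin steel pointer that sticks out to the right below the block's right end, 3 thick, fixed to the grip block: same cabinet x as the block's centre, 54 to the right of it (cabinet -y) and 45 below it
- marker: bright aluminium marker clamped astride the dark scale rail, 16 long along it (cabinet x), with an upright ear 60 high and 25 wide on the rail's outer (right) side; fixed. Origin on the desk mid-length, axes parallel to the cabinet's. The mark is reached when the pointer tip has the same cabinet x as this origin; that is 0.040 to 0.075 m of slide travel
- tape_roll: roll of white tape lying flat, 64 across, 20 high, in front of the cabinet; origin at the centre of its underside
- caliper: steel caliper lying flat, about 150 long, 55 across the jaws, 9 high, in front of the cabinet; origin on the underside at the middle of its beam
- flat_brush: flat paint brush lying to the right of the cabinet, about 200 long, origin on the underside near its middle
- sample_jar: closed jar, 60 across, 85 high; origin at the centre of its underside
- mug: white mug, 76 across, 90 high; origin at the centre of its underside
- water_bottle: closed white bottle, 60 across, 160 high; origin at the centre of its underside
- blade_find: corroded metal blade, about 145 long, 8 thick, lying inside the cabinet; origin on its underside
Mind the look-alikes: they are no part of the job. Leave any pink look-alike of the marker alone.

How it is judged (in metres and radians):
On the way, in this order (a step that is already met when the one before it is completed fails the run):
1. the sash is down and fully home (within 6 mm) with the slide still in (value of joint sash below 0.006 m and value of joint slide below 0.015 m), for 0.2 s.
2. the slide is held with its pointer at the marker (within 8 mm) (x of pointer_tip in the frame of marker between -0.008 and 0.008 m and contact force between slide and the fingers above 2 N), for 0.3 s.
At the end, for the whole second after the job is handed in: The sash is fully home (within 6 mm of shut), and the slide is at rest, held by the fingers (more than 2 N between them and its grip), with the pointer tip within the marker's 16 mm width (8 mm either side of its middle) (all of step 2 and value of joint sash below 0.006 m and velocity of joint slide between -0.01 and 0.01 m/s); the arm keeps its last pose, push and grip.
It fails at once if the slide is pulled out (over 15 mm) while the sash is still open (over 12 mm) (value of joint slide above 0.015 m and value of joint sash above 0.012 m).
It fails at once if another thing is shifted by more than 30 mm (distance of any of tape_roll, caliper, flat_brush, sample_jar, mug, water_bottle, blade_find from where it was at the start of the episode above 0.03 m).
It also fails if it takes over 42 s, if anything falls off the work surface, if the arm or the gripper's body presses on something with over 40 N, if the wrist force passes 120 N, or if a joint passes its speed limit or range.

## Working session

There is one attempt and no reset: what is moved stays moved. The work goes in short steps, Python scripts to look and compute and a tool call to move; the robot and the scene stay as the last step left them, time stands still between calls to the robot, and variables do not carry over. Pictures are saved under pics/ and viewed, at most 10 in all, crops included, and the job is handed in when it is done.

Besides the shell and the picture viewer there is one more tool, called after ">>>" in YAML: its name, and indented under it one key for each argument. jog_arm: Moves the arm, as the interface text tells. Its arguments: {"type":"object","properties":{"plan":{"type":"string"},"grip_force":{"type":"number"}},"required":["plan"]}

```bash
mkdir -p pics; cat > h.py <<'E'
import numpy as np, cv2
from rig import env, imaging, job, models
def K(im):
    f=200/np.tan(np.radians(im["fov_y"])/2); return np.array([[f,0,im["cx"]],[0,f,im["cy"]],[0,0,1.]])
def ray(im,p):
    u=cv2.undistortPoints(np.array([[p]],float),K(im),np.array(im["distortion"],float))[0,0]
    T=np.array(im["world_from_camera"]); return T[:3,3],T[:3,:3]@np.array([u[0],u[1],1.])
def at_z(im,p,z):
    o,d=ray(im,p); return o+d*(z-o[2])/d[2]
def at_d(im,p):
    o,d=ray(im,p); c,r=int(round(p[0])),int(round(p[1]))
    w=im["depth"][max(r-2,0):r+3,max(c-2,0):c+3]; w=w[w>0]
    return o+d*np.median(w) if len(w) else None
def save(im,n): cv2.imwrite("pics/"+n,cv2.cvtColor(im["pixels"],cv2.COLOR_RGB2BGR))
E
python3 - <<'E'
from h import *
np.set_printoptions(precision=3,suppress=True)
for c in ("scene","side"):
    im=imaging.get_image(c); save(im,c+"0.png"); print(c,np.array(im["world_from_camera"])[:3])
    for q,z in (("cabinet",0),("damper_front",0),("sash_grip",None),("pull_grip",.085),("pointer_tip",.04),("marker",0),("mug",0),("sample_jar",0),("water_bottle",0),("tape_roll",0),("caliper",0),("flat_brush",0)):
        for r in models.tip_of(c,q)[:3]:
            print(q,round(r["confidence"],2),np.round(r["at"]), at_z(im,r["at"],z) if z is not None else "", at_d(im,r["at"]))
E
```

```text
scene [[-0.181  0.931 -0.317  1.058]
 [ 0.983  0.169 -0.065  0.07 ]
 [-0.007 -0.324 -0.946  1.585]]
damper_front 0.8 [300. 224.] [ 0.604 -0.102  0.   ] [ 0.638 -0.089  0.12 ]
sash_grip 0.91 [378. 205.]  [0.568 0.136 0.215]
pull_grip 0.64 [305. 197.] [ 0.538 -0.091  0.085] [ 0.544 -0.09   0.101]
marker 0.69 [284. 150.] [ 0.35  -0.209  0.   ] [ 0.365 -0.203  0.034]
marker 0.65 [293. 185.] [ 0.473 -0.149  0.   ] [ 0.483 -0.145  0.028]
marker 0.37 [194. 177.] [ 0.504 -0.494  0.   ] [ 0.526 -0.472  0.062]
mug 0.58 [470. 237.] [0.549 0.463 0.   ] [0.575 0.443 0.079]
sample_jar 0.84 [464. 206.] [0.442 0.432 0.   ] [0.463 0.42  0.053]
water_bottle 0.94 [194. 176.] [ 0.502 -0.495  0.   ] [ 0.526 -0.47   0.068]
water_bottle 0.55 [380. 205.] [0.491 0.152 0.   ] [0.568 0.14  0.218]
tape_roll 0.59 [292. 188.] [ 0.485 -0.151  0.   ] [ 0.495 -0.147  0.028]
tape_roll 0.46 [352. 195.] [0.472 0.053 0.   ] [0.472 0.053 0.   ]
tape_roll 0.32 [294. 223.] [ 0.604 -0.119  0.   ] [ 0.638 -0.104  0.12 ]
caliper 0.59 [396. 215.] [0.516 0.209 0.   ] [0.591 0.19  0.218]
flat_brush 0.85 [253. 202.] [ 0.556 -0.27
[... 518 characters left out ...]
 [ 0.466 -0.121  0.013]
marker 0.46 [372. 243.] [ 0.344 -0.065  0.   ] [ 0.343 -0.064  0.002]
mug 0.89 [182. 316.] [0.549 0.47  0.   ] [0.514 0.483 0.046]
sample_jar 0.86 [221. 334.] [0.438 0.438 0.   ] [0.412 0.451 0.041]
water_bottle 0.58 [249. 216.] [0.727 0.099 0.   ] [0.702 0.118 0.025]
tape_roll 0.84 [320. 244.] [0.462 0.045 0.   ] [0.451 0.059 0.017]
tape_roll 0.69 [333. 193.] [ 0.599 -0.188  0.   ] [ 0.527 -0.092  0.086]
caliper 0.88 [267. 264.] [0.521 0.21  0.   ] [0.515 0.215 0.008]
caliper 0.6 [184. 318.] [0.54 0.47 0.  ] [0.51  0.481 0.039]
flat_brush 0.69 [358. 186.] [ 0.559 -0.291  0.   ] [ 0.544 -0.267  0.018]
flat_brush 0.31 [267. 265.] [0.517 0.213 0.   ] [0.513 0.217 0.006]
```

View pics/scene0.png

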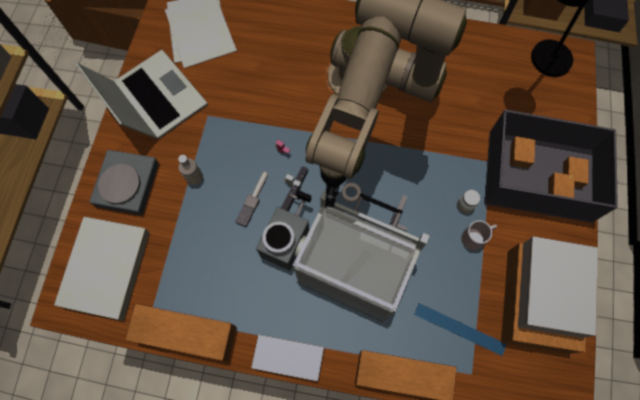

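View pics/side0.png

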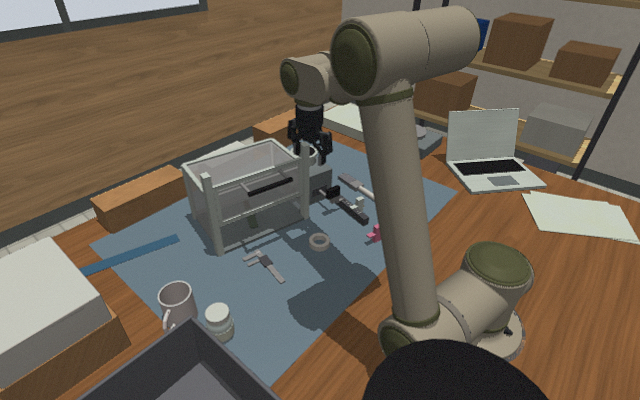

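The scene view shows the real marker at about (293,183) and the pink look-alike at (284,148). The handle bar is at (378,205). The side view shows the raised sash with its bar at (270,187). Next I'll measure the yaw and the bar axis.

```bash
cat >> h.py <<'E'
def pts(im,m):
    v,u=np.nonzero(m&(im["depth"]>0)); n=cv2.undistortPoints(np.stack([u,v],1).astype(float)[:,None],K(im),np.array(im["distortion"],float))[:,0]
    d=im["depth"][v,u]; T=np.array(im["world_from_camera"]); return np.c_[n*d[:,None],d]@T[:3,:3].T+T[:3,3]
E
python3 - <<'E'
from h import *
np.set_printoptions(precision=3,suppress=True)
s=env.observe(); print(s["position"],s["tool_rot"],s["ft_force"],env.tcp_to_grasp,s["grip_width"])
for c in ("scene","side"):
    im=imaging.get_image(c)
    for q in ("sash_grip","damper_front","pull_grip","cabinet"):
        for r in models.outline_of(c,q)[:2]:
            P=pts(im,r["region"]); 
            if len(P)<5: continue
            m=np.median(P,0); X=np.c_[P[:,0],P[:,1]].astype(np.float32)
            g=P[np.linalg.norm(P-m,axis=1)<.12]; w,V=np.linalg.eigh(np.cov((g-g.mean(0)).T))
            print(c,q,round(r["confidence"],2),r["bbox"],len(P),m,P.min(0),P.max(0),"axis",V[:,2])
    # housing top plane z .12 rectangle
    P=pts(im,np.ones((400,640),bool)); k=(abs(P[:,2]-.12)<.006)&(P[:,0]>.5)&(P[:,0]<.85)&(P[:,1]>-.25)&(P[:,1]<.0)
    if k.sum()>20: print("housing",k.sum(),cv2.minAreaRect(P[k][:,:2].astype(np.float32)))
im=imaging.get_image("wrist"); save(im,"w0.png")
for q in ("sash_grip","pull_grip","pointer_tip","marker"):
    for r in models.tip_of("wrist",q)[:2]: print(q,r["confidence"],r["at"],at_d(im,r["at"]))
E
```

```text
[0.55  0.    0.231] [[-0.001  1.    -0.   ]
 [ 1.     0.001  0.001]
 [ 0.001 -0.    -1.   ]] [ 2.173  4.55  -3.536] -0.0187 0.08502837506739182
scene sash_grip 0.74 [376.0, 218.3, 83.3, 49.7] 826 [0.612 0.139 0.224] [ 0.479  0.013 -0.009] [0.663 0.29  0.243] axis [-0.297 -0.955 -0.003]
scene sash_grip 0.63 [399.1, 213.1, 17.4, 33.4] 136 [0.523 0.221 0.006] [ 0.446  0.192 -0.003] [0.568 0.249 0.017] axis [-0.999  0.039 -0.008]
scene damper_front 0.55 [343.9, 243.3, 171.1, 155.8] 12571 [0.72  0.065 0.199] [ 0.41  -0.226 -0.008] [0.87  0.318 0.298] axis [ 0.195  0.981 -0.002]
scene damper_front 0.54 [377.7, 220.6, 81.4, 47.9] 902 [0.61  0.143 0.223] [ 0.46   0.012 -0.006] [0.663 0.258 0.243] axis [-0.309 -0.951 -0.008]
scene pull_grip 0.78 [302.2, 205.7, 16.9, 23.3] 154 [ 0.543 -0.102  0.085] [ 0.52  -0.13  -0.003] [ 0.59  -0.074  0.11 ] axis [-0.344  0.219  0.913]
scene cabinet 0.74 [342.5, 246.2, 173.7, 153.1] 12814 [0.718 0.066 0.199] [ 0.41  -0.222 -0.009] [0.872 0.302 0.298] axis [ 0.21   0.978 -0.003]
housing 885 ((0.7002731561660767, -0.08545136451721191), (0.2149897664785385, 0.
[... 345 characters left out ...]
nt 0.64 [329.4, 193.4, 18.1, 18.6] 215 [ 0.528 -0.097  0.082] [ 0.519 -0.145  0.007] [ 0.593 -0.071  0.106] axis [-0.126  0.439  0.89 ]
side pull_grip 0.63 [330.6, 195.7, 18.9, 19.5] 251 [ 0.529 -0.1    0.076] [ 0.519 -0.162 -0.001] [ 0.604 -0.071  0.106] axis [-0.392  0.504  0.77 ]
side cabinet 0.96 [274.9, 198.5, 187.6, 120.2] 12056 [0.644 0.113 0.151] [ 0.407 -0.652 -0.751] [2.319 0.286 0.301] axis [-0.21  -0.977  0.028]
housing 256 ((0.6114808320999146, -0.10451629757881165), (0.07665448635816574, 0.21348579227924347), 20.949260711669922)
pull_grip 0.64 [307.5, 291.8] [ 0.534 -0.088  0.103]
marker 0.7 [151.0, 227.2] [ 0.351 -0.066  0.001]
marker 0.56 [258.1, 289.2] [ 0.476 -0.126  0.035]
```

View pics/w0.png

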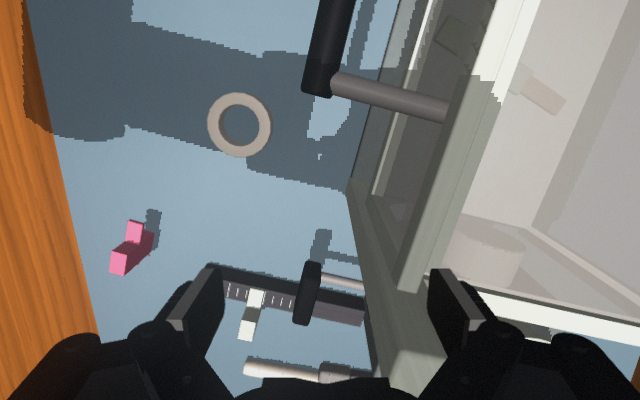

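The wrist view shows the block at (308,292), the real marker at (252,312), the pink one at (130,248) and the near end of the bar at (316,85). Next I'll get an exact yaw.

```bash
python3 - <<'E'
from h import *
np.set_printoptions(precision=3,suppress=True)
im=imaging.get_image("scene"); P=pts(im,np.ones((400,640),bool))
box=(P[:,0]>.5)&(P[:,0]<.9)&(P[:,1]>-.06)&(P[:,1]<.35)
k=box&(abs(P[:,2]-.2)<.005); print(k.sum(),cv2.minAreaRect(P[k][:,:2].astype(np.float32)))
k=box&(abs(P[:,2]-.275)<.008); 
for s in (P[k][:,1]<.13,P[k][:,1]>=.13): print(s.sum(),np.median(P[k][s],0) if s.any() else "")
w=imaging.get_image("wrist"); Q=pts(w,np.ones((400,640),bool)); g=w["pixels"].max(2)[w["depth"]>0]
# dark points between bar heights
k=(Q[:,2]>.195)&(Q[:,2]<.25)&(g<70)&(Q[:,1]>.03)&(Q[:,0]>.45)&(Q[:,0]<.65); B=Q[k]; print(len(B),B.min(0),B.max(0))
if len(B)>20:
    w_,V=np.linalg.eigh(np.cov(B[:,:2].T)); print(B.mean(0),V[:,1],B[:,2].max(),np.percentile(B[:,2],95))
# rail top z=.03 & block top z .103
for z,t in((.03,.004),(.103,.005)):
    k=(abs(Q[:,2]-z)<t)&(Q[:,0]>.3)&(Q[:,0]<.62)&(Q[:,1]<-.04)&(Q[:,1]>-.25); 
    if k.sum()>20: w_,V=np.linalg.eigh(np.cov(Q[k][:,:2].T)); print(z,k.sum(),np.median(Q[k],0),V[:,1],cv2.minAreaRect(Q[k][:,:2].astype(np.float32)))
E
```

```text
6389 ((0.7264232039451599, 0.10211711376905441), (0.3133440613746643, 0.21363312005996704), 75.84907531738281)
37 [ 0.592 -0.022  0.274]
73 [0.663 0.271 0.274]
3341 [0.54  0.065 0.197] [0.61  0.113 0.226]
[0.551 0.094 0.222] [-0.03  1.  ] 0.226188396942135 0.22452153807827654
0.03 2132 [ 0.507 -0.146  0.03 ] [-0.954  0.3  ] ((0.4595591425895691, -0.13044747710227966), (0.06890148669481277, 0.27458900213241577), 66.52792358398438)
0.103 951 [ 0.533 -0.098  0.103] [-0.57   0.822] ((0.5522286295890808, -0.12709075212478638), (0.045710328966379166, 0.1112980842590332), 35.47893524169922)
```

>>> jog_arm:
  plan: "0 0 4 0 0 -3 255; 0 0 3 3 0 -2 255; 0 0 3 3.5 0 0 255; 0 0 3 3.5 0 0 255; 0 0 0 0 0 0 255; 0 0 0 0 0 0 255"

```text
time_s: 2.65
position: [0.5623, 0.0993, 0.2812]
tool_rot: [[0.223, 0.975, -0.0], [0.975, -0.223, -0.002], [-0.002, -0.0, -1.0]]
ft_force: [-1.9, -3.6, -0.5]
grip_width: 0.0123
gripper_force: 0.0
```

>>> jog_arm:
  plan: "0 0 1 2 -0.4 0 255; 0 0 0 1.9 -0.5 0 255; 0 0 0 0 0 1 255; 0 0 0 0 0 0 255; 0 0 0 0 0 0 255"

```text
time_s: 3.07
position: [0.5627, 0.1375, 0.271]
tool_rot: [[0.243, 0.97, -0.001], [0.97, -0.243, -0.001], [-0.001, -0.001, -1.0]]
ft_force: [-1.0, -2.7, -0.9]
grip_width: 0.0001
gripper_force: 0.0
```

```bash
python3 - <<'E'
from h import *
np.set_printoptions(precision=4,suppress=True)
s=env.observe(); print(s["position"],s["ft_force"],s["time_s"],s["grip_width"])
w=imaging.get_image("wrist"); save(w,"w1.png"); Q=pts(w,np.ones((400,640),bool)); g=w["pixels"].max(2)[w["depth"]>0]
R=np.array(s["tool_rot"])
L=(Q-s["position"])@R
k=(Q[:,2]>.2)&(Q[:,2]<.232)&(g<80)&(abs(L[:,1])<.04)&(abs(L[:,0])<.09); B=L[k]; print(len(B),B.min(0),B.max(0))
for a in np.arange(-.08,.08,.01):
    b=B[(B[:,0]>a)&(B[:,0]<a+.01)]
    if len(b)>5: print(round(a,2),len(b),np.percentile(b[:,1],[3,97]),b[:,2].min())
E
```

```text
[0.5627 0.1375 0.271 ] [-0.9656 -2.6957 -0.8584] 3.0667 6.0008076907258e-05
3756 [-0.0526 -0.0086  0.0454] [0.0705 0.0398 0.0579]
-0.06 53 [0.0275 0.0394] 0.05214731673375104
-0.02 161 [-0.008   0.0046] 0.0460022039585877
-0.01 356 [-0.0085  0.0046] 0.0459315841970464
-0.0 387 [-0.0084  0.0051] 0.045776357107766785
0.01 394 [-0.0082  0.0051] 0.04554247018672858
0.02 415 [-0.0081  0.005 ] 0.0455361038569558
0.03 422 [-0.0079  0.005 ] 0.04544895086695387
0.04 451 [-0.0084  0.0049] 0.04582037436781724
0.05 571 [-0.0082  0.0344] 0.045697725674564725
0.06 522 [-0.0081  0.0309] 0.04548413206959029
0.07 24 [-0.0066  0.0038] 0.04628642934305919
```

View pics/w1.png

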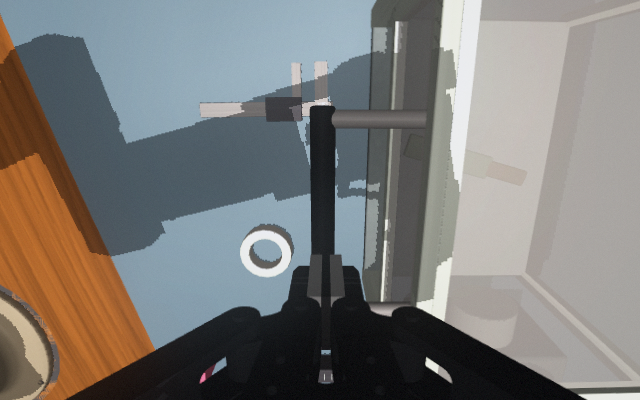

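The picture shows the closed fingers over the bar, with the bar running up column 322 and aligned with the tool. The bar top is 45.5 mm below the TCP.

>>> jog_arm:
  plan: "0 0 0 0.3 -0.2 2 255; 0 0 0 0 0 2 255; 0 0 0 0 0 0.6 255; 0 0 0 0 0 0.6 255; 0 0 0 0 0 0.6 255; 0 0 0 0 0 0.6 255"

```text
time_s: 3.62
position: [0.5618, 0.1417, 0.2087]
tool_rot: [[0.243, 0.97, 0.001], [0.97, -0.243, -0.001], [-0.0, 0.001, -1.0]]
ft_force: [-4.8, -3.8, 3.3]
grip_width: -0.0
gripper_force: 2.5
```

>>> jog_arm:
  plan: "0 0 0 0 0 0.8 255; 0 0 0 0 0 0.8 255; 0 0 0 0 0 0.8 255; 0 0 0 0 0 0.8 255; 0 0 0 0 0 0.8 255; 0 0 0 0 0 0.8 255; 0 0 0 0 0 0.8 255; 0 0 0 0 0 0.6 255; 0 0 0 0 0 0.4 255; 0 0 0 0 0 0 255"

```text
time_s: 4.45
position: [0.562, 0.1418, 0.1419]
tool_rot: [[0.243, 0.97, 0.001], [0.97, -0.243, -0.0], [-0.0, 0.001, -1.0]]
ft_force: [-1.0, -2.7, -1.5]
grip_width: 0.0001
gripper_force: 0.0
```

>>> jog_arm:
  plan: "0 0 0 0 0 0.3 255; 0 0 0 0 0 0.2 255; 0 0 0 0 0 0.1 255; 0 0 0 0 0 0.1 255; 0 0 0 0 0 0 255"

```text
time_s: 4.87
position: [0.5623, 0.142, 0.1359]
tool_rot: [[0.242, 0.97, 0.003], [0.97, -0.242, -0.001], [-0.0, 0.003, -1.0]]
ft_force: [-3.5, -6.4, 6.6]
grip_width: -0.0001
gripper_force: 4.3
```

>>> jog_arm:
  plan: "0 0 0 0 0 0.1 255; 0 0 0 0 0 0.1 255; 0 0 0 0 0 0 255; 0 0 0 0 0 0 255"

```text
time_s: 5.2
position: [0.5624, 0.142, 0.1357]
tool_rot: [[0.242, 0.97, 0.004], [0.97, -0.242, -0.001], [0.0, 0.004, -1.0]]
ft_force: [-9.0, -6.1, 20.9]
grip_width: -0.0001
gripper_force: 10.8
```

The sash has bottomed out solidly. I'll raise clear of the guides and move over to the pull block.

>>> jog_arm:
  plan: "0 0 0 0 0 -3 255; 0 0 0 0 0 -4 255; 0 0 0 0 0 -4 255; 0 0 0 -2 0 -3.9 255; 0 0 0 -4 0 -1 255; 0 0 0 -4 0 0 255; 0 0 0 -4 0 0 255; 0 0 0 -4 0.9 0 255; 0 0 0 -4 1 0 255; 0 0 0 -2 1 0 0"

```text
time_s: 6.03
position: [0.5312, -0.1003, 0.2899]
tool_rot: [[0.245, 0.97, 0.001], [0.97, -0.245, -0.001], [-0.001, 0.001, -1.0]]
ft_force: [-0.6, -2.6, -0.4]
grip_width: 0.011
gripper_force: 0.0
```

>>> jog_arm:
  plan: "0 0 0 0 0 2 0; 0 0 0 0 0 3 0; 0 0 0 0 0 3 0; 0 0 0 0 0 2 0; 0 0 0 0 0 0 0; 0 0 0 0 0 0 0"

```text
time_s: 6.53
position: [0.532, -0.0966, 0.1896]
tool_rot: [[0.242, 0.97, -0.001], [0.97, -0.242, 0.0], [0.0, -0.001, -1.0]]
ft_force: [-1.1, -2.9, -1.0]
grip_width: 0.0835
gripper_force: 0.0
```

```bash
python3 - <<'E'
from h import *
np.set_printoptions(precision=4,suppress=True)
s=env.observe(); print(s["position"],s["ft_force"],s["time_s"],s["grip_width"])
w=imaging.get_image("wrist"); save(w,"w2.png"); Q=pts(w,np.ones((400,640),bool)); px=w["pixels"][w["depth"]>0].astype(int); g=px.max(1)
R=np.array(s["tool_rot"]); L=(Q-s["position"])@R; p=s["position"]
k=(Q[:,2]>.09)&(Q[:,2]<.112)&(g<110)&(abs(L[:,1])<.05)&(abs(L[:,0])<.05); B=L[k]; print("block",len(B),np.percentile(B,[2,98],axis=0) if len(B) else "")
k=(Q[:,2]>.036)&(Q[:,2]<.066)&(abs(L[:,1]+.05)<.05)&(L[:,0]<-.03)&(L[:,0]>-.12); print("marker/pointer hi pts",k.sum()); 
B=L[k]; C=g[k]; 
k2=B[:,1]<-.02
if k2.any(): print(np.percentile(B[k2],[2,50,98],axis=0),np.median(C[k2]))
for q in ("pull_grip","pointer_tip","marker"):
    for r in models.tip_of("wrist",q)[:2]:
        d=at_d(w,r["at"]); print(q,round(r["confidence"],2),r["at"],d,(d-p)@R if d is not None else "",(at_z(w,r["at"],{"pull_grip":.085,"pointer_tip":.04,"marker":0}[q])-p)@R)
E
```

```text
[ 0.532  -0.0966  0.1896] [-1.125  -2.9004 -1.042 ] 6.5333 0.08347198337889535
block 1603 [[-0.0246 -0.0065  0.0854]
 [ 0.0229  0.0087  0.0946]]
marker/pointer hi pts 991
[[-0.0893 -0.0558  0.1284]
 [-0.0679 -0.0473  0.1333]
 [-0.044  -0.0403  0.1536]] 241.0
pull_grip 0.71 [328.8, 205.4] [ 0.5352 -0.0932  0.1032] [0.004  0.0024 0.0864] [-0.0017  0.0026  0.1046]
pointer_tip 0.92 [326.3, 243.3] [ 0.5268 -0.12    0.1033] [-0.024   0.0007  0.0864] [-0.0516  0.0008  0.1496]
marker 0.82 [279.2, 235.3] [ 0.4803 -0.1304  0.0363] [-0.0454 -0.0418  0.1534] [-0.0602 -0.047   0.1897]
marker 0.68 [139.2, 194.7] [ 0.35   -0.0685  0.0014] [-0.0168 -0.1832  0.1883] [-0.0172 -0.184   0.1898]
```

View pics/w2.png

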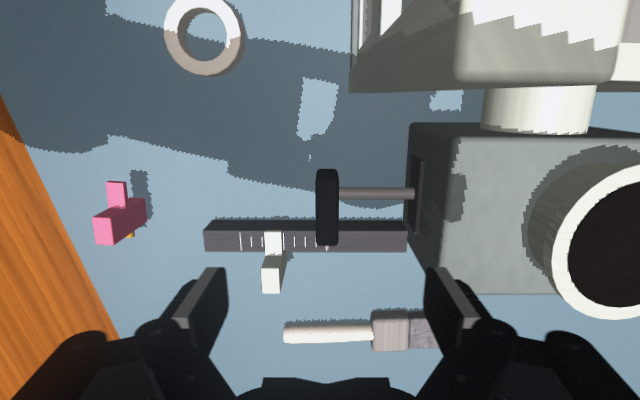

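The wrist view shows the block at (327,206) between the fingers, and the real marker at (272,260), about 49 mm towards the robot. I'll descend and grip.

>>> jog_arm:
  plan: "0 0 0 0 0.1 3 0; 0 0 0 0 0 3 0; 0 0 0 0 0 3 0; 0 0 0 0 0 2 0; 0 0 0 0 0 1.2 0; 0 0 0 0 0 0 255; 0 0 0 0 0 0 255; 0 0 0 0 0 0 255; 0 0 0 0 0 0 255; 0 0 0 0 0 0 255"
  grip_force: 60

```text
time_s: 7.57
position: [0.5333, -0.0968, 0.0685]
tool_rot: [[0.242, 0.97, 0.002], [0.97, -0.242, -0.001], [-0.0, 0.002, -1.0]]
ft_force: [-0.5, -2.6, -0.7]
grip_width: 0.0255
gripper_force: 0.0
```

>>> jog_arm:
  plan: "0 0 0 0 0 0 255; 0 0 0 0 0 0 255; 0 0 0 0 0 0 255"

```text
time_s: 7.82
position: [0.5327, -0.0966, 0.0684]
tool_rot: [[0.242, 0.97, 0.0], [0.97, -0.242, -0.0], [-0.0, 0.0, -1.0]]
ft_force: [-4.2, -2.6, 6.3]
grip_width: 0.0151
gripper_force: 59.1
```

>>> jog_arm:
  plan: "0 0 0 0 -0.6 0 255; 0 0 0 0 -0.8 0 255; 0 0 0 0 -0.8 0 255; 0 0 0 0 -0.8 0 255; 0 0 0 0 -0.8 0 255; 0 0 0 0 -0.7 0 255; 0 0 0 0 -0.4 0 255; 0 0 0 0 0 0 255; 0 0 0 0 0 0 255"

```text
time_s: 8.57
position: [0.4869, -0.0851, 0.0684]
tool_rot: [[0.242, 0.97, 0.005], [0.97, -0.242, -0.001], [0.0, 0.005, -1.0]]
ft_force: [7.5, -2.2, 0.7]
grip_width: 0.0154
gripper_force: 59.1
```

```bash
python3 - <<'E'
from h import *
np.set_printoptions(precision=4,suppress=True)
s=env.observe(); R=np.array(s["tool_rot"]); p=np.array(s["position"]); print(p,s["ft_force"],s["gripper_force"],s["grip_width"])
print("moved",(p-[.5327,-.0966,.0684])@R)
for c in ("side","wrist"):
    w=imaging.get_image(c)
    if c=="wrist": save(w,"w3.png")
    else: cv2.imwrite("pics/s3.png",cv2.resize(cv2.cvtColor(w["pixels"],cv2.COLOR_RGB2BGR)[110:290,180:420],None,fx=3,fy=3,interpolation=2))
    for q,z in (("pull_grip",.085),("pointer_tip",.04),("marker",0),("sash_grip",.129)):
        for r in models.tip_of(c,q)[:2]: print(c,q,round(r["confidence"],2),r["at"],(at_z(w,r["at"],z)-p)@R,at_d(w,r["at"]))
E
```

```text
[ 0.4869 -0.0851  0.0684] [ 7.5172 -2.2497  0.6616] 59.09552335739136 0.015429587132718596
moved [ 0.0001 -0.0472 -0.0003]
side pull_grip 0.68 [347.8, 201.4] [-0.0111 -0.0203 -0.0167] [ 0.478  -0.1111  0.067 ]
side pointer_tip 0.5 [353.8, 204.9] [-0.056  -0.0019  0.0284] [ 0.4736 -0.1419  0.0374]
side marker 0.46 [356.5, 215.5] [-0.0619 -0.0139  0.0684] [ 0.4453 -0.1203  0.0204]
side sash_grip 0.63 [272.9, 209.7] [ 0.2312  0.0251 -0.0604] [0.5609 0.1387 0.1354]
wrist pull_grip 0.94 [324.7, 293.8] [-0.0014  0.0001 -0.0166] [ 0.4892 -0.0756  0.1033]
wrist marker 0.64 [111.7, 247.0] [-0.0186 -0.1403  0.0677] [ 0.3475 -0.069   0.0011]
```

View pics/w3.png

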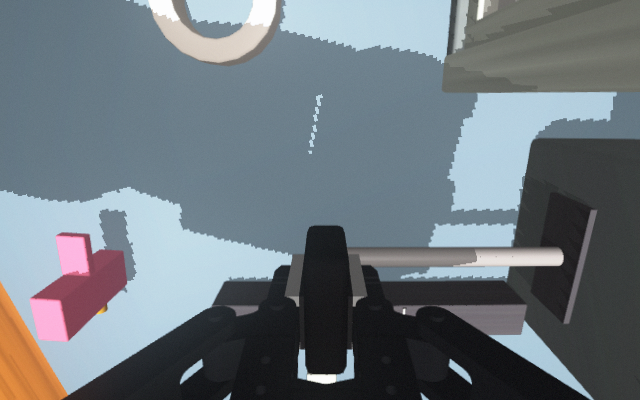

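View pics/s3.png

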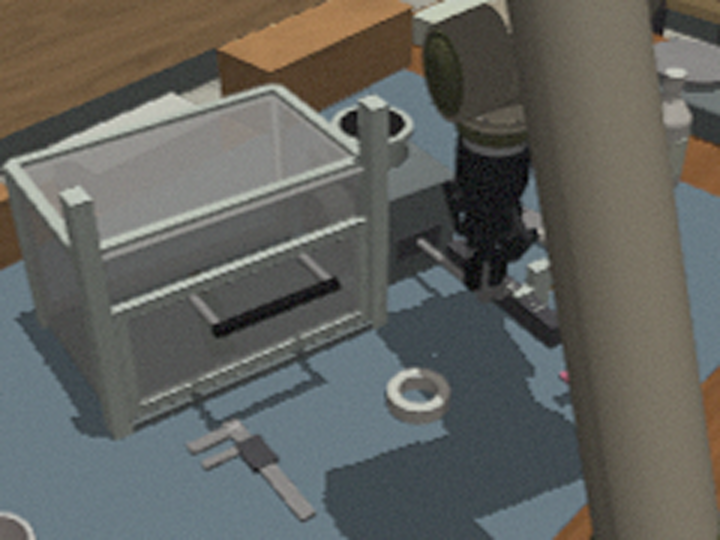

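The wrist view shows the white marker at (322,378), directly behind the block's centre line (325). The side view shows the sash shut. By the numbers the pointer is about 1.5 mm short, so I'll trim and hold.

>>> jog_arm:
  plan: "0 0 0 0 -0.15 0 255; 0 0 0 0 0 0 255; 0 0 0 0 0 0 255; 0 0 0 0 0 0 255; 0 0 0 0 0 0 255; 0 0 0 0 0 0 255; 0 0 0 0 0 0 255"

```text
time_s: 9.65
position: [0.4858, -0.0848, 0.0684]
tool_rot: [[0.242, 0.97, 0.006], [0.97, -0.242, -0.001], [0.0, 0.006, -1.0]]
ft_force: [8.7, -2.4, 0.8]
grip_width: 0.0152
gripper_force: 59.2
```

```bash
python3 - <<'E'
from h import *
s=env.observe(); print(s["position"],s["gripper_force"],np.abs(s["qvel"]).max()); print(job.close_job())
E
```

```text
[ 0.48575246 -0.08477784  0.06842775] 59.20992851257324 0.10014313413494602
the job is handed in; nothing more can be done
None
```

I handed the job in at about 9.7 s: the sash is fully home, and the gripper is holding the damper slide at about 59 N with its pointer within about 1 mm of the marker by my measurements; no verdict came back.

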